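# Shut the two drawers that are done with

### The arm

A 6-joint arm with a two-finger parallel gripper is mounted at the origin on a cart in front of the work surface, level with it; the furniture and walls round the work are solid. World frame = base frame: x ahead of the robot, y to its left, z up, the work surface at z = 0. Lengths are in m, angles in degrees, forces in N, time in s.
With the tool pointing down it reaches from about 0.4 to 0.825 m from the base axis. Payload 7 kg.
Tool frame: the origin (TCP) lies at the very end of the fingers, on their centre line; the grasp point (between the pads) lies 19 mm behind it; z points along the fingers, y is the direction in which the jaws open and shut (so a half turn about z gives the same grasp; the last joint's range is limited). The gripper opens to 88 mm and grips with 3 to 60 N. Pads are 19 mm wide; open, the fingers measure 130 mm over their backs; the gripper's body (78 mm by 193 mm) begins 47 mm behind the grasp point.
Start: joints at [-58.207, 20.546, 0.682, 0, -70.136, -16.507], TCP at [0.178, -0.651, 0.227] pointing down, gripper open.
Joint ranges: [-176.03, 176.03], [-82.01, 121.73], [-58.28, 71.71], [-173.87, 95.51], [-174.79, -0.11], [-173.66, 173.66]. Speed limits (degrees/s): [136.94, 136.94, 172.46, 180, 180, 180].

### API

Orientations are given as [roll, pitch, yaw] about the fixed x, y, z axes, in that order (R = Rz(yaw) Ry(pitch) Rx(roll)).
In Python, from plant import telemetry, optics, ctrl gives the robot as it stands.
- The arm moves only by the tool servo_tool, never from a script. Its argument "rows" is a list of rows, each a list of 3 entries, a list of its own where there are three numbers: the shift along the tool's x, y, z in m, then the turn, a rotation vector about the tool's x, y, z in units of 6 degrees (1.0 is 6 degrees), then the closure, from 0 (fully open) to 1 (shut). A call has 1 to 20 rows; each row shifts and turns the commanded pose from where the row before left it, along the tool's axes as they then stand; what a row does not reach is not made up. A row lasts 1/12 s, in which the tool goes at most 41.7 mm and 7.16 degrees, less where a joint would pass 70% of its speed; a pose out of reach is approached as far as the arm can. A call is refused whole if a number of a shift passes 0.0417 or a number of a turn 1, either way. A call with a gripper value outside its range is refused whole. The fingers move at their own pace and stop on an object; the grip force is fixed at half the most. Time passes only in rows, so rows that do not move let the fingers close. It gives the time, the measured TCP pose, the force and the opening at its end, in the units of the state.
- telemetry.get_obs(): the state, without advancing time (a new reading comes with each control period).
- optics.snapshot(name): name is "scene" or "top" or "wrist"; returns the picture (400x640x3 uint8, red, green, blue); there is no depth.
- optics.camera_info(name): a dict with "mtx" (3x3 intrinsics, pixels), "rvec" (rotation vector, rad) and "tvec" (3), from world to camera coordinates, as OpenCV has them. Camera axes: x right, y down, z forward; pixel columns grow to the right and rows downward; lengths in m; the calibration is good to about 2 mm. A picture is of the moment at which its call begins: read the wrist's pose just before it. camera_info takes no time and is no camera call; for the wrist camera it gives the pose at the moment of the call.
- ctrl.close_job(): hands the job in, once; it reports no verdict.
The state is a dict: "clock": time; "joint_pos": joint angles; "qvel": joint speeds; "tau": joint torques, N m; "tool_pos": TCP position; "orientation": TCP orientation; "force": force on the tool from outside, world axes, zero at the start; "moment": the same for the moment, N m; "opening": finger opening in m.
Only numpy, scipy, OpenCV 4.12 (cv2) and the standard library are available. Lean on these libraries where they do the work, as an engineer would, in place of code of your own. Each camera call takes 0.05 s, during which the arm holds its last target.

### The job

Push the drawer with the candle and the drawer with the battery shut with your fingertips, gently and fully home against the unit. Leave the drawer with the roll of tape open just as it is, I still need it. Do not grasp or lift anything, and do not disturb the mug and the spice jar that stand beside the unit.

Things in the scene. Friction and masses are not known exactly. Their poses are not given: they have to be found in the camera images.
- unit: low light-wood storage unit fixed to the worktop, 348 mm wide, 165 mm deep, 88 mm high, with three equal drawers side by side. Origin: at worktop height, under the middle of the carcass's front edge; its x axis points level into the unit (the way drawers shut), y to the unit's left as seen from the robot, z up. Drawer centres lie at y = +112, 0 and -112 mm
- drawer_left (a joint): how far the left drawer (as the robot sees it) is pulled out, in m: 0 fully shut, 0.13 fully out; starts 0.085 to 0.115 out. Slides along the unit's x axis, needs about 2 N to move slowly, has no spring and stays where it is left; a firm stop at 0
- front_left (a point): middle of the flat outer face of the left drawer's front, 45 mm above the worktop; moves with the drawer; axes as the unit's. The front is a wooden panel 106 mm wide, 12 mm thick, from 12 to 78 mm above the worktop, with no handle but a notch 46 mm wide in its upper edge, 56 mm above the worktop. Shut, its outer face stands 12 mm in front of the carcass, 10 mm lower than the unit's top
- drawer_middle (a joint): how far the middle drawer (as the robot sees it) is pulled out, in m: 0 fully shut, 0.13 fully out; starts 0.085 to 0.115 out. Slides along the unit's x axis, needs about 2 N to move slowly, has no spring and stays where it is left; a firm stop at 0
- front_middle (a point): middle of the flat outer face of the middle drawer's front, 45 mm above the worktop; moves with the drawer; axes as the unit's. The front is a wooden panel 106 mm wide, 12 mm thick, from 12 to 78 mm above the worktop, with no handle but a notch 46 mm wide in its upper edge, 56 mm above the worktop. Shut, its outer face stands 12 mm in front of the carcass, 10 mm lower than the unit's top
- drawer_right (a joint): how far the right drawer (as the robot sees it) is pulled out, in m: 0 fully shut, 0.13 fully out; starts 0.085 to 0.115 out. Slides along the unit's x axis, needs about 2 N to move slowly, has no spring and stays where it is left; a firm stop at 0
- front_right (a point): middle of the flat outer face of the right drawer's front, 45 mm above the worktop; moves with the drawer; axes as the unit's. The front is a wooden panel 106 mm wide, 12 mm thick, from 12 to 78 mm above the worktop, with no handle but a notch 46 mm wide in its upper edge, 56 mm above the worktop. Shut, its outer face stands 12 mm in front of the carcass, 10 mm lower than the unit's top
- tape: roll of black tape, 60 mm across, 19 mm high, lying flat in one of the three drawers; origin at the centre of its underside, 20 mm above the worktop on the drawer's floor. The drawer is open above; its floor is 86 mm wide inside
- candle: small round candle in a metal cup, 38 mm across, 15 mm high, in another drawer; origin at the centre of its underside
- battery: round battery, 50 mm long, 15 mm thick, lying in the remaining drawer; origin at its underside below its middle
- mug: small white mug, 62 mm across, 92 mm with its handle, 51 mm high, standing on the worktop beside the unit; origin under the middle of its outline; loose
- jar: spice jar with dark cap, 41 mm across, 105 mm high, standing on the worktop beside the unit; origin at the centre of its foot; loose

How it is judged:
By the outcome, as a careful person would: the job done as asked, in the order asked, and still so for the second after the job is handed in, with the robot touching nothing.
It also fails if it takes over 42 s, if anything falls off the work surface, if the arm or the gripper's body presses on something with over 40 N, if the wrist force passes 120 N, or if a joint passes its speed limit or range.

## Working session

There is one attempt and no reset: what is moved stays moved. The work goes in short steps, Python scripts to look and compute and a tool call to move; the robot and the scene stay as the last step left them, time stands still between calls to the robot, and variables do not carry over. Pictures are saved under pics/ and viewed, and the job is handed in when it is done.

Besides the shell and the picture viewer there is one more tool, called after ">>>" by a JSON object that holds its "name" and its "arguments", one argument or row to a line. servo_tool: Moves the arm, as the interface text tells. Its arguments: {"type":"object","properties":{"rows":{"type":"array"}},"required":["rows"]}

```bash
mkdir -p pics; python3 - <<'E'
from plant import telemetry, optics, ctrl
import cv2
print(telemetry.get_obs())
for n in ("scene","top"):
    im=optics.snapshot(n); cv2.imwrite(f"pics/{n}0.png",im[:,:,::-1])
    print(n,optics.camera_info(n))
E
```

```text
{'clock': 0.0, 'joint_pos': array([-5.82064592e+01,  2.05918154e+01,  6.33718421e-01, -2.21392495e-02,
       -7.01349843e+01, -1.65071001e+01]), 'qvel': array([-0.0163084 ,  0.05322706,  0.02008864,  0.03377438, -0.02771243,
       -0.00539877]), 'tau': array([-1.43106317e-03, -5.82722855e+01,  2.93056816e+01,  6.99755833e+00,
        6.80639219e-03, -8.02030740e-05]), 'tool_pos': array([ 0.17781916, -0.65064796,  0.22561162]), 'orientation': array([ 1.79904841e+02, -6.49602462e-03, -1.64721094e+02]), 'force': array([-0.82624474,  0.01094859,  0.28079131]), 'moment': array([-0.02631789,  0.01668143,  0.07637673]), 'opening': 0.08732455781610336}
scene {'mtx': array([[516.99900578,   0.        , 320.03225058],
       [  0.        , 516.99900578, 190.57507323],
       [  0.        ,   0.        ,   1.        ]]), 'rvec': array([ 1.27918866, -2.25258376,  0.94337634]), 'tvec': array([0.31310503, 0.44193015, 0.85450177])}
top {'mtx': array([[450.63499396,   0.        , 325.83704809],
       [  0.        , 450.63499396, 198.14441684],
       [  0.        ,   0.        ,   1.        ]]), 'rvec': array([ 2.1138758 , -2.10900141,  0.23436436]), 'tvec': array([-0.03032955,  0.63648253,  1.17701808])}
```

View pics/scene0.png

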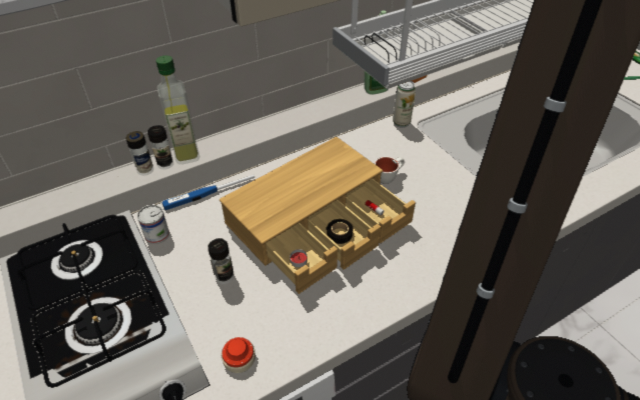

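View pics/top0.png

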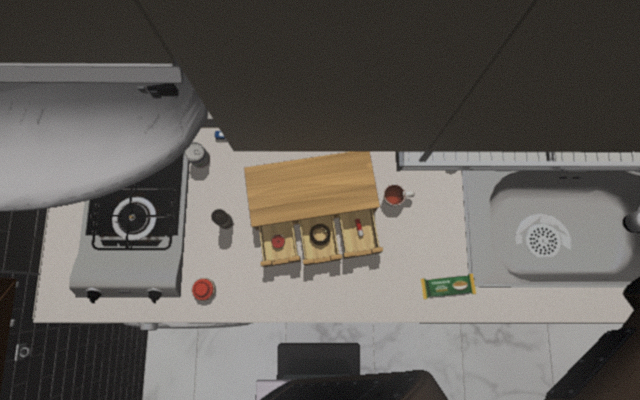

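The top view shows the unit at about (312,190). The candle (278,242) is in the left drawer, the tape (320,235) in the middle one and the battery (359,230) in the right one. The jar stands at (222,218) and the mug at (395,195). I'll zoom in to pick out exact points.

```bash
python3 - <<'E'
import cv2
im=cv2.imread("pics/top0.png")[140:280,200:420]
cv2.imwrite("pics/top0z.png",cv2.resize(im,None,fx=3.6,fy=3.6,interpolation=cv2.INTER_CUBIC))
im=cv2.imread("pics/scene0.png")[130:300,190:430]
cv2.imwrite("pics/scene0z.png",cv2.resize(im,None,fx=3.3,fy=3.3,interpolation=cv2.INTER_CUBIC))
E
```

```text
(no output)
```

View pics/top0z.png

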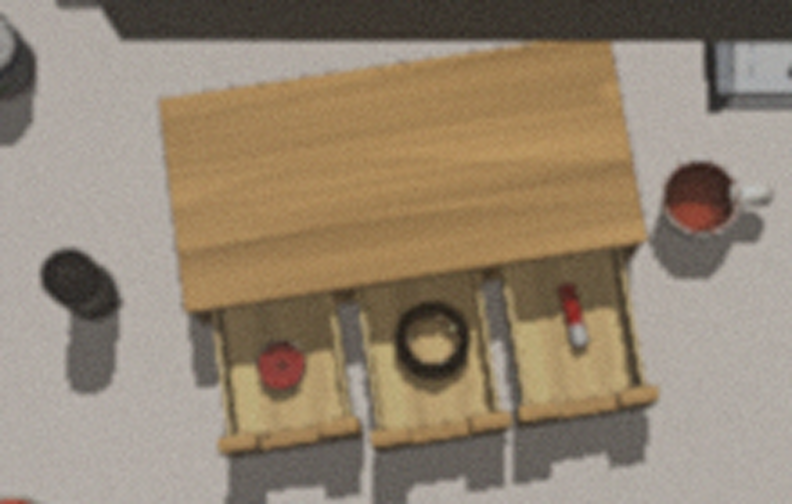

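View pics/scene0z.png

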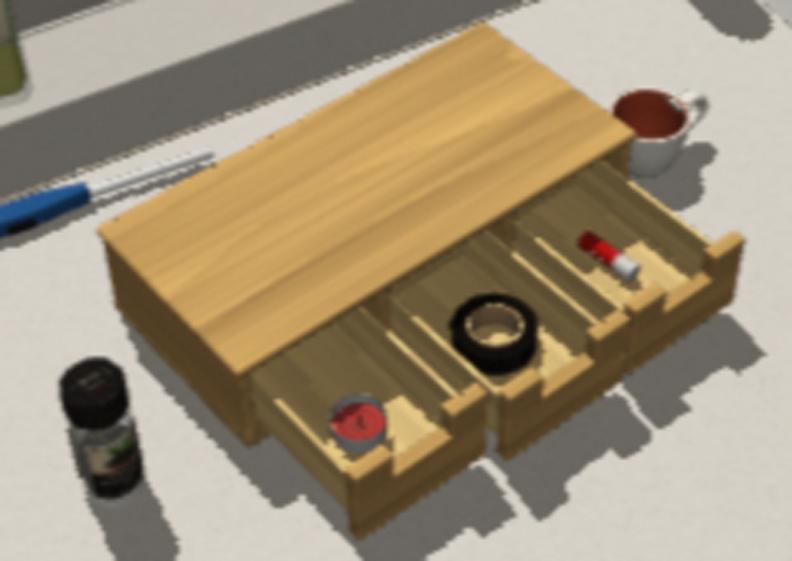

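```bash
cat > h.py <<'E'
import numpy as np, cv2
from plant import telemetry, optics, ctrl
def cam(n):
    c=optics.camera_info(n);R=cv2.Rodrigues(c["rvec"])[0];return c["mtx"],R,c["tvec"]
def ray(n,uv,z):
    K,R,t=cam(n);d=R.T@np.linalg.inv(K)@[uv[0],uv[1],1];o=-R.T@t
    return o+d*(z-o[2])/d[2]
def proj(n,p):
    K,R,t=cam(n);q=K@(R@np.asarray(p)+t);return q[:2]/q[2]
E
python3 - <<'E'
from h import *
np.set_printoptions(precision=4,suppress=True)
for n in("top","scene"):
    K,R,t=cam(n);print(n,-R.T@t)
T=lambda u,v:(200+u/3.6-.36,140+v/3.6-.36)
S=lambda u,v:(190+u/3.3-.35,130+v/3.3-.35)
for l,uv,z in [("FL",(187,311),.088),("FR",(645,242),.088),("BL",(160,99),.088),("d1l",(220,451),.078),("d1r",(358,432),.078),("d2l",(374,445),.078),("d2r",(508,425),.078),("d3l",(520,418),.078),("d3r",(657,400),.078),("jarcap",(72,280),.105),("mug",(700,197),.05)]:
    print(l,ray("top",T(*uv),z))
for l,uv,z in [("FL",(240,375),.088),("FR",(633,130),.088),("BL",(100,230),.088),("BR",(487,25),.088),("d1l",(350,477),.078),("d3r",(743,237),.078),("d2l",(500,398),.078),("jarfoot",(112,488),0)]:
    print(l,ray("scene",S(*uv),z))
E
```

```text
top [ 0.3718 -0.0206  1.2856]
scene [-0.097   0.4216  0.9145]
FL [0.5552 0.1702 0.088 ]
FR [ 0.6086 -0.1724  0.088 ]
BL [0.7191 0.1968 0.088 ]
d1l [0.4526 0.1437 0.078 ]
d1r [0.4667 0.0422 0.078 ]
d2l [0.4572 0.0302 0.078 ]
d2r [ 0.4721 -0.0688  0.078 ]
d3l [ 0.4773 -0.0777  0.078 ]
d3r [ 0.4908 -0.1797  0.078 ]
jarcap [0.5754 0.2529 0.105 ]
mug [ 0.6521 -0.221   0.05  ]
FL [0.5526 0.1737 0.088 ]
FR [ 0.6127 -0.1711  0.088 ]
BL [0.7159 0.1989 0.088 ]
BR [ 0.7689 -0.1449  0.088 ]
d1l [0.4554 0.1491 0.078 ]
d3r [ 0.4938 -0.1791  0.078 ]
d2l [0.4604 0.0392 0.078 ]
jarfoot [0.5789 0.2613 0.    ]
```

>>> {"name": "servo_tool", "arguments": {
  "rows": [
    [[0, 0, 0], [0, 0, 1.0], 1],
    [[-0.009, 0.012, 0], [0, 0, 0], 1],
    [[-0.018, 0.025, 0], [0, 0, 0], 1],
    [[-0.018, 0.025, 0], [0, 0, 0], 1],
    [[-0.018, 0.025, 0], [0, 0, 0], 1],
    [[-0.018, 0.025, 0], [0, 0, 0], 1],
    [[-0.018, 0.025, 0], [0, 0, 0], 1],
    [[-0.018, 0.025, 0], [0, 0, 0], 1],
    [[-0.018, 0.025, 0], [0, 0, 0], 1],
    [[-0.018, 0.025, 0], [0, 0, 0], 1],
    [[-0.018, 0.025, 0], [0, 0, 0], 1],
    [[-0.018, 0.025, 0], [0, 0, 0], 1],
    [[-0.018, 0.025, 0], [0, 0, 0], 1],
    [[-0.018, 0.025, 0], [0, 0, 0], 1],
    [[-0.018, 0.025, 0], [0, 0, 0], 1],
    [[-0.018, 0.025, 0], [0, 0, 0], 1],
    [[-0.018, 0.025, 0], [0, 0, 0], 1],
    [[-0.018, 0.025, 0], [0, 0, 0], 1],
    [[-0.018, 0.025, 0], [0, 0, 0], 1],
    [[-0.009, 0.012, 0], [0, 0, 0], 1]
  ]
}}

```text
clock: 1.77
tool_pos: [0.4261, -0.1533, 0.2266]
orientation: [180.0, 0.0, -170.6]
force: [-0.1, -0.7, -0.1]
opening: 0.0003
```

```bash
cat >> h.py <<'E'
O=np.array([.582,0.0]);Y=np.radians(9.2);ex=np.array([np.cos(Y),np.sin(Y)]);ey=np.array([-np.sin(Y),np.cos(Y)])
def st():
    s=telemetry.get_obs();p=s["tool_pos"];d=p[:2]-O
    print("t",round(s["clock"],2),"p",p.round(4),"unit xy",round(d@ex,4),round(d@ey,4),"rpy",s["orientation"].round(2),"F",s["force"].round(2),"Fx",round(s["force"][:2]@ex,2),"open",round(s["opening"],4))
E
python3 - <<'E'
from h import *
st()
im=optics.snapshot("wrist");cv2.imwrite("pics/w1.png",im[:,:,::-1])
im=optics.snapshot("scene");cv2.imwrite("pics/s1.png",im[:,:,::-1])
E
```

```text
t 1.77 p [ 0.4261 -0.1533  0.2266] unit xy -0.1784 -0.1264 rpy [ 1.7998e+02  3.0000e-02 -1.7064e+02] F [-0.06 -0.67 -0.1 ] Fx -0.17 open 0.0003
```

View pics/w1.png

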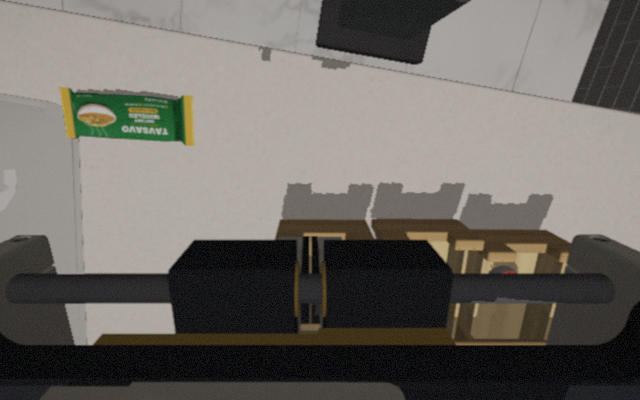

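View pics/s1.png

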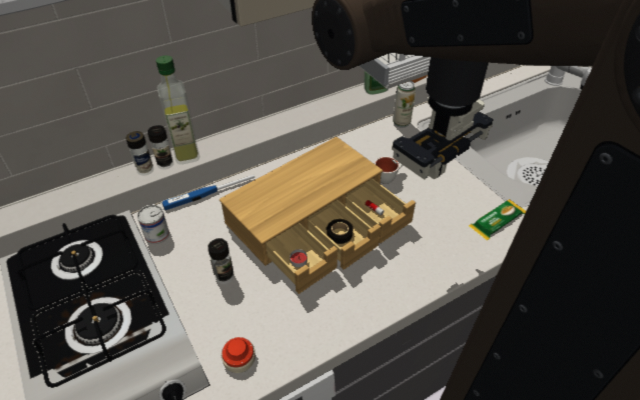

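>>> {"name": "servo_tool", "arguments": {
  "rows": [
    [[0, 0.007, 0.01], [0, 0, 0], 1],
    [[0, 0.0075, 0.02], [0, 0, 0], 1],
    [[0, 0, 0.025], [0, 0, 0], 1],
    [[0, 0, 0.025], [0, 0, 0], 1],
    [[0, 0, 0.025], [0, 0, 0], 1],
    [[0, 0, 0.025], [0, 0, 0], 1],
    [[0, 0, 0.025], [0, 0, 0], 1],
    [[0, 0, 0.02], [0, 0, 0], 1],
    [[0, 0, 0.012], [0, 0, 0], 1],
    [[0, 0, 0.006], [0, 0, 0], 1],
    [[0, 0, 0], [0, 0, 0], 1],
    [[0, 0, 0], [0, 0, 0], 1]
  ]
}}

```text
clock: 2.87
tool_pos: [0.4225, -0.1417, 0.0335]
orientation: [-180.0, -0.0, -170.7]
force: [-0.3, 0.2, 0.4]
opening: 0.0003
```

```bash
python3 - <<'E'
from h import *
st()
im=optics.snapshot("scene");cv2.imwrite("pics/s2.png",cv2.resize(im[100:320,180:520],None,fx=2.3,fy=2.3)[:,:,::-1])
E
```

```text
t 2.87 p [ 0.4225 -0.1417  0.0335] unit xy -0.1801 -0.1144 rpy [-1.8000e+02 -4.0000e-02 -1.7075e+02] F [-0.33  0.22  0.42] Fx -0.3 open 0.0003
```

View pics/s2.png

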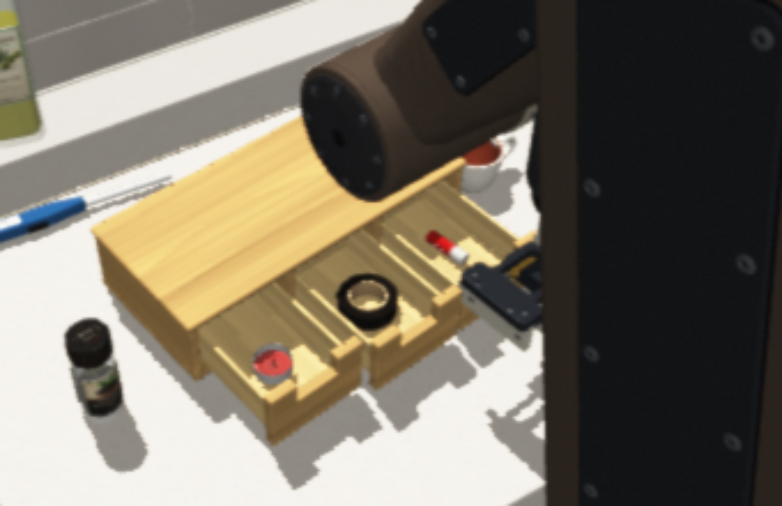

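The fingers are down in front of the right drawer at z=33 mm, well clear of the panel. Next I'll push slowly.

>>> {"name": "servo_tool", "arguments": {
  "rows": [
    [[-0.006, 0.0005, 0], [0, 0, 0], 1],
    [[-0.008, 0.0005, 0], [0, 0, 0], 1],
    [[-0.008, 0, 0], [0, 0, 0], 1],
    [[-0.008, 0, 0], [0, 0, 0], 1],
    [[-0.006, 0, 0], [0, 0, 0], 1],
    [[-0.004, 0, 0], [0, 0, 0], 1],
    [[-0.003, 0, 0], [0, 0, 0], 1],
    [[-0.003, 0, 0], [0, 0, 0], 1],
    [[-0.003, 0, 0], [0, 0, 0], 1],
    [[-0.003, 0, 0], [0, 0, 0], 1],
    [[-0.003, 0, 0], [0, 0, 0], 1],
    [[-0.003, 0, 0], [0, 0, 0], 1]
  ]
}}

```text
clock: 3.92
tool_pos: [0.4796, -0.1311, 0.0334]
orientation: [180.0, -0.1, -170.7]
force: [-1.2, -1.2, 0.2]
opening: 0.0008
```

```bash
python3 - <<'E'
from h import *
st()
E
```

```text
t 3.92 p [ 0.4796 -0.1311  0.0334] unit xy -0.122 -0.1131 rpy [ 1.7999e+02 -5.0000e-02 -1.7073e+02] F [-1.18 -1.22  0.25] Fx -1.36 open 0.0008
```

>>> {"name": "servo_tool", "arguments": {
  "rows": [
    [[-0.003, 0, 0], [0, 0, 0], 1],
    [[-0.004, 0, 0], [0, 0, 0], 1],
    [[-0.004, 0, 0], [0, 0, 0], 1],
    [[-0.004, 0, 0], [0, 0, 0], 1],
    [[-0.004, 0, 0], [0, 0, 0], 1],
    [[-0.004, 0, 0], [0, 0, 0], 1],
    [[-0.004, 0, 0], [0, 0, 0], 1],
    [[-0.004, 0, 0], [0, 0, 0], 1],
    [[-0.004, 0, 0], [0, 0, 0], 1],
    [[-0.004, 0, 0], [0, 0, 0], 1],
    [[-0.004, 0, 0], [0, 0, 0], 1],
    [[-0.004, 0, 0], [0, 0, 0], 1],
    [[-0.004, 0, 0], [0, 0, 0], 1],
    [[-0.004, 0, 0], [0, 0, 0], 1],
    [[-0.004, 0, 0], [0, 0, 0], 1],
    [[-0.004, 0, 0], [0, 0, 0], 1],
    [[-0.004, 0, 0], [0, 0, 0], 1]
  ]
}}

```text
clock: 5.33
tool_pos: [0.5465, -0.1202, 0.0336]
orientation: [-180.0, 0.0, -170.7]
force: [-0.9, -2.3, -0.7]
opening: 0.0007
```

```bash
python3 - <<'E'
from h import *
st()
im=optics.snapshot("scene");cv2.imwrite("pics/s3.png",cv2.resize(im[100:320,180:520],None,fx=2.3,fy=2.3)[:,:,::-1])
E
```

```text
t 5.33 p [ 0.5465 -0.1202  0.0336] unit xy -0.0542 -0.113 rpy [-180.      0.   -170.71] F [-0.86 -2.35 -0.7 ] Fx -1.22 open 0.0007
```

View pics/s3.png

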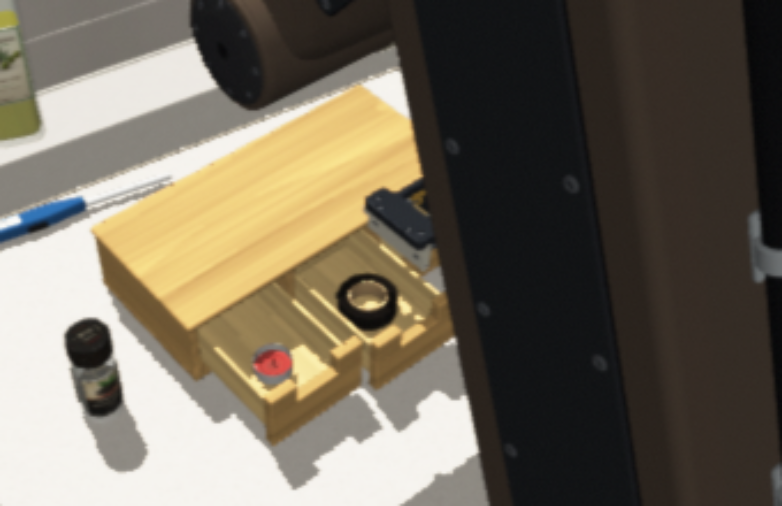

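>>> {"name": "servo_tool", "arguments": {
  "rows": [
    [[-0.003, 0, 0], [0, 0, 0], 1],
    [[-0.003, 0, 0], [0, 0, 0], 1],
    [[-0.003, 0, 0], [0, 0, 0], 1],
    [[-0.003, 0, 0], [0, 0, 0], 1],
    [[-0.003, 0, 0], [0, 0, 0], 1],
    [[-0.002, 0, 0], [0, 0, 0], 1],
    [[-0.002, 0, 0], [0, 0, 0], 1],
    [[-0.001, 0, 0], [0, 0, 0], 1],
    [[-0.001, 0, 0], [0, 0, 0], 1],
    [[-0.001, 0, 0], [0, 0, 0], 1],
    [[-0.001, 0, 0], [0, 0, 0], 1],
    [[-0.001, 0, 0], [0, 0, 0], 1],
    [[-0.001, 0, 0], [0, 0, 0], 1]
  ]
}}

```text
clock: 6.47
tool_pos: [0.5709, -0.1162, 0.0336]
orientation: [-180.0, 0.0, -170.7]
force: [-1.5, -0.6, 0.7]
opening: 0.0002
```

```bash
python3 - <<'E'
from h import *
st()
im=optics.snapshot("top");cv2.imwrite("pics/t3.png",cv2.resize(im[140:280,200:420],None,fx=3.6,fy=3.6)[:,:,::-1])
E
```

```text
t 6.47 p [ 0.5709 -0.1162  0.0336] unit xy -0.0296 -0.1129 rpy [-180.      0.   -170.71] F [-1.55 -0.56  0.75] Fx -1.62 open 0.0002
```

View pics/t3.png

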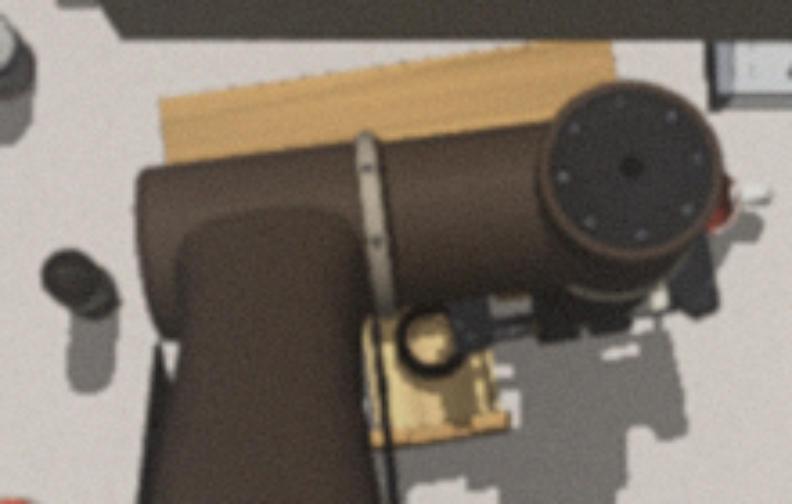

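>>> {"name": "servo_tool", "arguments": {
  "rows": [
    [[-0.001, 0, 0], [0, 0, 0], 1],
    [[-0.001, 0, 0], [0, 0, 0], 1],
    [[-0.001, 0, 0], [0, 0, 0], 1],
    [[-0.001, 0, 0], [0, 0, 0], 1],
    [[-0.001, 0, 0], [0, 0, 0], 1]
  ]
}}

```text
clock: 6.93
tool_pos: [0.5758, -0.1154, 0.0336]
orientation: [-180.0, 0.0, -170.7]
force: [-1.6, -1.2, 0.4]
opening: 0.0004
```

>>> {"name": "servo_tool", "arguments": {
  "rows": [
    [[-0.001, 0, 0], [0, 0, 0], 1],
    [[-0.001, 0, 0], [0, 0, 0], 1],
    [[-0.001, 0, 0], [0, 0, 0], 1]
  ]
}}

```text
clock: 7.18
tool_pos: [0.5774, -0.1151, 0.0334]
orientation: [180.0, -0.1, -170.7]
force: [-7.2, -1.5, 4.8]
opening: 0.0006
```

>>> {"name": "servo_tool", "arguments": {
  "rows": [
    [[-0.001, 0, 0], [0, 0, 0], 1],
    [[0, 0, 0], [0, 0, 0], 1],
    [[0, 0, 0], [0, 0, 0], 1]
  ]
}}

```text
clock: 7.43
tool_pos: [0.5774, -0.1151, 0.0332]
orientation: [180.0, -0.2, -170.8]
force: [-7.1, -1.5, 5.0]
opening: 0.0006
```

```bash
python3 - <<'E'
from h import *
st()
E
```

```text
t 7.43 p [ 0.5774 -0.1151  0.0332] unit xy -0.0229 -0.1129 rpy [ 179.98   -0.23 -170.75] F [-7.1  -1.51  5.03] Fx -7.25 open 0.0006
```

The right drawer is home: the fingertips stalled at unit x=-22.9 mm and force rose to 7 N, against about 2 N while sliding. Next I back off, lift and go over to the left drawer.

>>> {"name": "servo_tool", "arguments": {
  "rows": [
    [[0.004, 0, 0], [0, 0, 0], 1],
    [[0.01, 0, 0], [0, 0, 0], 1],
    [[0.016, 0, 0], [0, 0, 0], 1],
    [[0.02, 0, -0.01], [0, 0, 0], 1],
    [[0.02, 0, -0.025], [0, 0, 0], 1],
    [[0.02, 0, -0.025], [0, 0, 0], 1],
    [[0.016, 0, -0.025], [0, 0, 0], 1],
    [[0.01, 0.01, -0.025], [0, 0, 0], 1],
    [[0.01, 0.02, -0.01], [0, 0, 0], 1],
    [[0.007, 0.025, 0], [0, 0, 0], 1],
    [[0, 0.025, 0], [0, 0, 0], 1],
    [[0, 0.025, 0], [0, 0, 0], 1],
    [[0, 0.025, 0], [0, 0, 0], 1],
    [[0, 0.025, 0], [0, 0, 0], 1],
    [[0, 0.025, 0], [0, 0, 0], 1],
    [[0, 0.025, 0], [0, 0, 0], 1],
    [[0, 0.014, 0], [0, 0, 0], 1],
    [[0, 0.006, 0], [0, 0, 0], 1],
    [[0, 0, 0], [0, 0, 0], 1]
  ]
}}

```text
clock: 9.02
tool_pos: [0.412, 0.0869, 0.1537]
orientation: [180.0, 0.1, -170.6]
force: [-0.3, -1.1, -0.7]
opening: 0.0005
```

```bash
python3 - <<'E'
from h import *
st()
im=optics.snapshot("scene");cv2.imwrite("pics/s4.png",cv2.resize(im[100:320,180:520],None,fx=2.3,fy=2.3)[:,:,::-1])
im=optics.snapshot("top");cv2.imwrite("pics/t4.png",cv2.resize(im[140:280,200:420],None,fx=3.6,fy=3.6)[:,:,::-1])
E
```

```text
t 9.02 p [0.412  0.0869 0.1537] unit xy -0.154 0.1129 rpy [ 1.7996e+02  6.0000e-02 -1.7059e+02] F [-0.31 -1.05 -0.72] Fx -0.48 open 0.0005
```

View pics/s4.png

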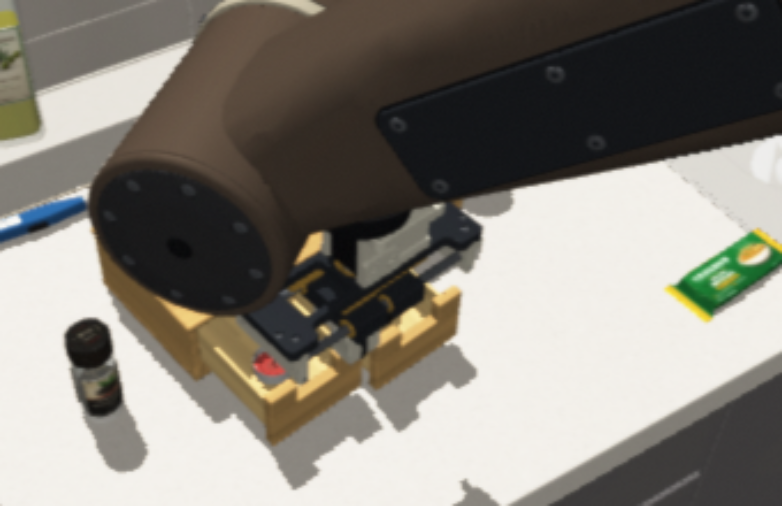

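View pics/t4.png

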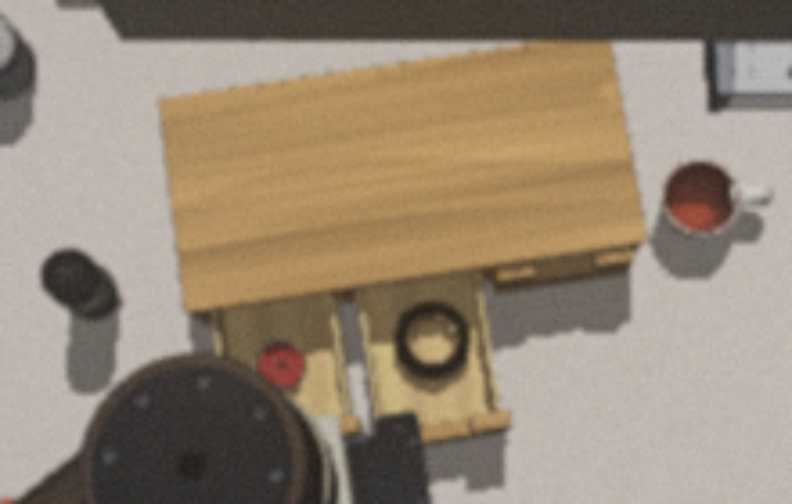

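The top view shows the right drawer shut, with the middle drawer, mug and jar unmoved. I'll lower in front of the left drawer and push.

>>> {"name": "servo_tool", "arguments": {
  "rows": [
    [[0.001, -0.001, 0.01], [0, 0, 0], 1],
    [[0, 0, 0.02], [0, 0, 0], 1],
    [[0, 0, 0.025], [0, 0, 0], 1],
    [[0, 0, 0.025], [0, 0, 0], 1],
    [[0, 0, 0.02], [0, 0, 0], 1],
    [[0, 0, 0.012], [0, 0, 0], 1],
    [[0, 0, 0.008], [0, 0, 0], 1],
    [[0, 0, 0], [0, 0, 0], 1],
    [[0, 0, 0], [0, 0, 0], 1]
  ]
}}

```text
clock: 9.87
tool_pos: [0.4114, 0.0841, 0.0337]
orientation: [-180.0, -0.0, -170.8]
force: [0.0, 0.2, 0.6]
opening: 0.0006
```

```bash
python3 - <<'E'
from h import *
st()
im=optics.snapshot("scene");cv2.imwrite("pics/s5.png",cv2.resize(im[100:320,180:520],None,fx=2.3,fy=2.3)[:,:,::-1])
E
```

```text
t 9.87 p [0.4114 0.0841 0.0337] unit xy -0.1549 0.1103 rpy [-1.7998e+02 -3.0000e-02 -1.7076e+02] F [0.04 0.19 0.62] Fx 0.07 open 0.0006
```

View pics/s5.png

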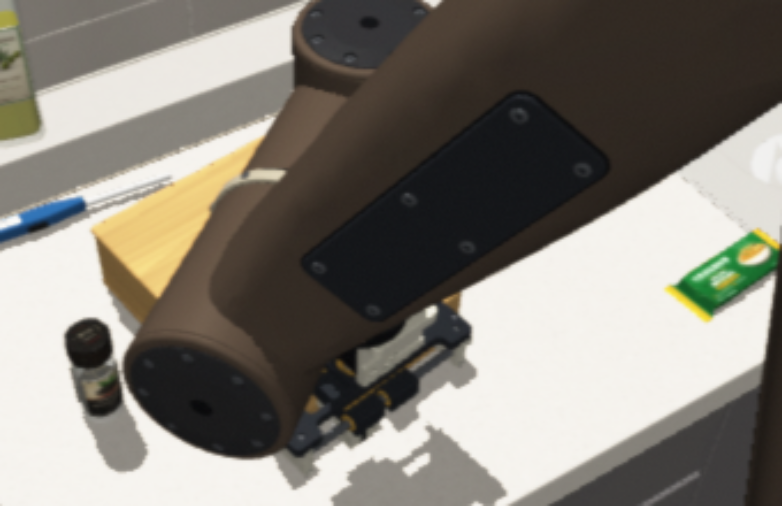

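```bash
python3 - <<'E'
from h import *
a=np.array([200+190/3.6,140+465/3.6]);b=np.array([180+180/2.3,100+248/2.3])
Ps=[]
for n in("top","scene"):
    K,R,t=cam(n);Ps.append(K@np.c_[R,t])
X=cv2.triangulatePoints(Ps[0],Ps[1],a,b);print((X[:3]/X[3]).ravel())
E
```

```text
[0.45456596 0.17454118 0.27868442]
```

```bash
python3 - <<'E'
from h import *
np.set_printoptions(precision=3,suppress=True)
for z in (.2,.3,.4,.5,.6,.7):
    print(z,"t4",ray("top",(200+190/3.6,140+465/3.6),z)[:2]-[.412,.087],"s4",ray("scene",(180+180/2.3,100+248/2.3),z)[:2]-[.412,.087],"t3",ray("top",(200+632/3.6,140+165/3.6),z)[:2]-[.571,-.116])
im=optics.snapshot("top");cv2.imwrite("pics/t5.png",im[:,:,::-1])
im=optics.snapshot("scene");cv2.imwrite("pics/s5f.png",im[:,:,::-1])
E
```

```text
0.2 t4 [0.022 0.059] s4 [0.135 0.088] t3 [ 0.069 -0.035]
0.3 t4 [0.017 0.043] s4 [0.045 0.123] t3 [ 0.044 -0.023]
0.4 t4 [0.011 0.028] s4 [-0.045  0.157] t3 [ 0.019 -0.011]
0.5 t4 [0.005 0.013] s4 [-0.135  0.192] t3 [-0.005  0.001]
0.6 t4 [-0.001 -0.003] s4 [-0.225  0.226] t3 [-0.03   0.013]
0.7 t4 [-0.006 -0.018] s4 [-0.316  0.261] t3 [-0.055  0.025]
```

View pics/t5.png

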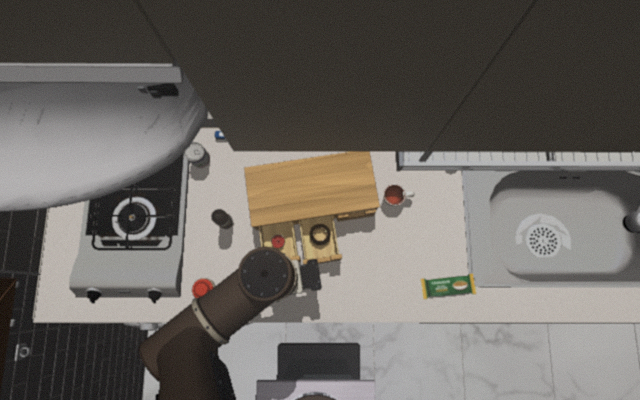

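View pics/s5f.png

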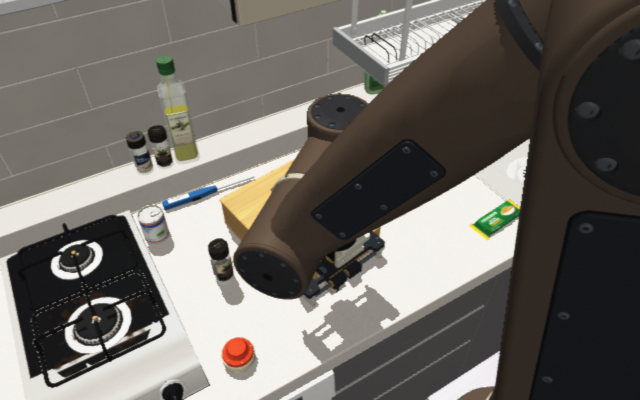

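The wrist housing is about 0.5 m up over the tool axis, so the jar (105 mm) is clear of the arm. Pushing the left drawer now.

>>> {"name": "servo_tool", "arguments": {
  "rows": [
    [[-0.005, 0, 0], [0, 0, 0], 1],
    [[-0.007, 0, 0], [0, 0, 0], 1],
    [[-0.007, 0, 0], [0, 0, 0], 1],
    [[-0.005, 0, 0], [0, 0, 0], 1],
    [[-0.003, 0, 0], [0, 0, 0], 1],
    [[-0.003, 0, 0], [0, 0, 0], 1],
    [[-0.003, 0, 0], [0, 0, 0], 1],
    [[-0.003, 0, 0], [0, 0, 0], 1],
    [[-0.003, 0, 0], [0, 0, 0], 1],
    [[-0.003, 0, 0], [0, 0, 0], 1],
    [[-0.004, 0, 0], [0, 0, 0], 1],
    [[-0.004, 0, 0], [0, 0, 0], 1],
    [[-0.004, 0, 0], [0, 0, 0], 1],
    [[-0.004, 0, 0], [0, 0, 0], 1],
    [[-0.004, 0, 0], [0, 0, 0], 1],
    [[-0.004, 0, 0], [0, 0, 0], 1],
    [[-0.004, 0, 0], [0, 0, 0], 1]
  ]
}}

```text
clock: 11.43
tool_pos: [0.4806, 0.0959, 0.0334]
orientation: [-180.0, -0.0, -170.7]
force: [-1.7, -2.0, -0.4]
opening: 0.0004
```

```bash
python3 - <<'E'
from h import *
st()
im=optics.snapshot("top");cv2.imwrite("pics/t6.png",cv2.resize(im[140:280,200:420],None,fx=3.6,fy=3.6)[:,:,::-1])
E
```

```text
t 11.43 p [0.4806 0.0959 0.0334] unit xy -0.0848 0.1109 rpy [-1.7999e+02 -2.0000e-02 -1.7073e+02] F [-1.73 -2.03 -0.36] Fx -2.03 open 0.0004
```

View pics/t6.png

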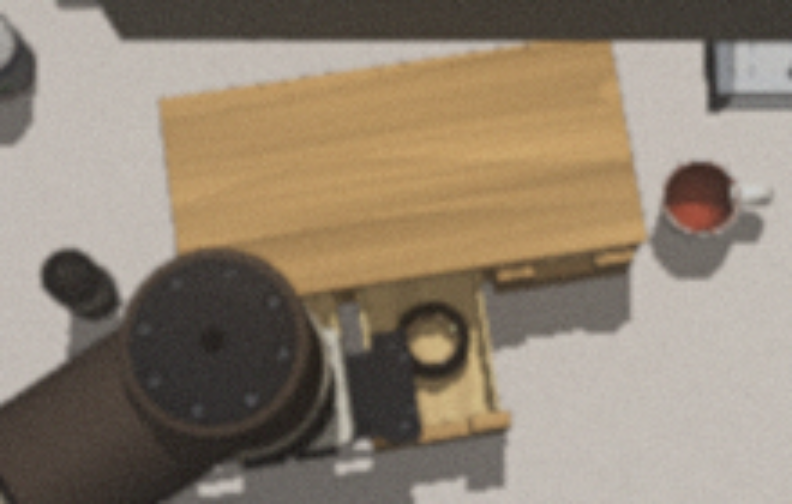

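>>> {"name": "servo_tool", "arguments": {
  "rows": [
    [[-0.003, 0, 0], [0, 0, 0], 1],
    [[-0.004, 0, 0], [0, 0, 0], 1],
    [[-0.004, 0, 0], [0, 0, 0], 1],
    [[-0.004, 0, 0], [0, 0, 0], 1],
    [[-0.004, 0, 0], [0, 0, 0], 1],
    [[-0.004, 0, 0], [0, 0, 0], 1],
    [[-0.004, 0, 0], [0, 0, 0], 1],
    [[-0.004, 0, 0], [0, 0, 0], 1],
    [[-0.004, 0, 0], [0, 0, 0], 1],
    [[-0.004, 0, 0], [0, 0, 0], 1],
    [[-0.003, 0, 0], [0, 0, 0], 1],
    [[-0.003, 0, 0], [0, 0, 0], 1],
    [[-0.002, 0, 0], [0, 0, 0], 1],
    [[-0.002, 0, 0], [0, 0, 0], 1],
    [[-0.001, 0, 0], [0, 0, 0], 1],
    [[-0.001, 0, 0], [0, 0, 0], 1],
    [[-0.001, 0, 0], [0, 0, 0], 1],
    [[-0.001, 0, 0], [0, 0, 0], 1]
  ]
}}

```text
clock: 12.98
tool_pos: [0.5326, 0.1045, 0.0336]
orientation: [-180.0, -0.0, -170.7]
force: [-1.3, -1.4, 0.7]
opening: 0.0004
```

```bash
python3 - <<'E'
from h import *
st()
E
```

```text
t 12.98 p [0.5326 0.1045 0.0336] unit xy -0.0321 0.111 rpy [-1.8000e+02 -1.0000e-02 -1.7071e+02] F [-1.28 -1.39  0.68] Fx -1.48 open 0.0004
```

>>> {"name": "servo_tool", "arguments": {
  "rows": [
    [[-0.001, 0, 0], [0, 0, 0], 1],
    [[-0.001, 0, 0], [0, 0, 0], 1],
    [[-0.001, 0, 0], [0, 0, 0], 1],
    [[-0.001, 0, 0], [0, 0, 0], 1],
    [[-0.001, 0, 0], [0, 0, 0], 1],
    [[-0.001, 0, 0], [0, 0, 0], 1],
    [[-0.001, 0, 0], [0, 0, 0], 1]
  ]
}}

```text
clock: 13.57
tool_pos: [0.5396, 0.1057, 0.0335]
orientation: [-180.0, -0.0, -170.7]
force: [-2.1, -1.7, 0.6]
opening: 0.0008
```

>>> {"name": "servo_tool", "arguments": {
  "rows": [
    [[-0.001, 0, 0], [0, 0, 0], 1],
    [[-0.001, 0, 0], [0, 0, 0], 1],
    [[-0.001, 0, 0], [0, 0, 0], 1]
  ]
}}

```text
clock: 13.82
tool_pos: [0.5424, 0.1061, 0.0335]
orientation: [-180.0, -0.0, -170.7]
force: [-5.9, -0.7, 4.3]
opening: 0.0006
```

>>> {"name": "servo_tool", "arguments": {
  "rows": [
    [[-0.001, 0, 0], [0, 0, 0], 1],
    [[-0.001, 0, 0], [0, 0, 0], 1],
    [[0, 0, 0], [0, 0, 0], 1]
  ]
}}

```text
clock: 14.07
tool_pos: [0.5424, 0.1059, 0.0332]
orientation: [-180.0, -0.2, -170.8]
force: [-9.0, -0.1, 5.4]
opening: 0.0004
```

```bash
python3 - <<'E'
from h import *
st()
E
```

```text
t 14.07 p [0.5424 0.1059 0.0332] unit xy -0.0222 0.1109 rpy [-179.97   -0.22 -170.76] F [-9.02 -0.08  5.44] Fx -8.92 open 0.0004
```

The left drawer has stalled against its stop: no movement, with force up to 9 N. I'll back off, lift, and move aside for a clear look.

>>> {"name": "servo_tool", "arguments": {
  "rows": [
    [[0.004, 0, 0], [0, 0, 0], 1],
    [[0.01, 0, 0], [0, 0, 0], 1],
    [[0.016, 0, 0], [0, 0, 0], 1],
    [[0.02, 0, -0.01], [0, 0, 0], 1],
    [[0.02, 0, -0.025], [0, 0, 0], 1],
    [[0.02, 0, -0.025], [0, 0, 0], 1],
    [[0.016, 0, -0.025], [0, 0, 0], 1],
    [[0.01, -0.01, -0.03], [0, 0, 0], 1],
    [[0.01, -0.02, -0.03], [0, 0, 0], 1],
    [[0, -0.03, -0.03], [0, 0, 0], 1],
    [[0, -0.03, -0.01], [0, 0, 0], 1],
    [[0, -0.03, 0], [0, 0, 0], 1],
    [[0, -0.03, 0], [0, 0, 0], 1],
    [[0, -0.03, 0], [0, 0, 0], 1],
    [[0, -0.03, 0], [0, 0, 0], 1],
    [[0.005, -0.03, 0], [0, 0, 0], 1],
    [[0.005, -0.03, 0], [0, 0, 0], 1],
    [[0.005, -0.03, 0], [0, 0, 0], 1],
    [[0.005, -0.03, 0], [0, 0, 0], 1],
    [[0.005, -0.03, 0], [0, 0, 0], 1]
  ]
}}

```text
clock: 15.73
tool_pos: [0.4533, -0.274, 0.2183]
orientation: [-180.0, 0.1, -170.7]
force: [0.9, 0.1, -0.0]
opening: 0.0006
```

>>> {"name": "servo_tool", "arguments": {
  "rows": [
    [[0.008, -0.03, 0], [0, 0, 0], 1],
    [[0.008, -0.03, 0], [0, 0, 0], 1],
    [[0.008, -0.03, 0], [0, 0, 0], 1],
    [[0.008, -0.03, 0], [0, 0, 0], 1],
    [[0.008, -0.02, 0], [0, 0, 0], 1],
    [[0, -0.01, 0], [0, 0, 0], 1],
    [[0, 0, 0], [0, 0, 0], 1],
    [[0, 0, 0], [0, 0, 0], 1]
  ]
}}

```text
clock: 16.4
tool_pos: [0.4382, -0.427, 0.2177]
orientation: [180.0, 0.0, -170.8]
force: [0.4, 0.7, -0.9]
opening: 0.0004
```

```bash
python3 - <<'E'
from h import *
st()
im=optics.snapshot("scene");cv2.imwrite("pics/s7.png",cv2.resize(im[130:300,190:430],None,fx=3.3,fy=3.3)[:,:,::-1])
im=optics.snapshot("top");cv2.imwrite("pics/t7.png",cv2.resize(im[140:280,200:420],None,fx=3.6,fy=3.6)[:,:,::-1])
E
```

```text
t 16.4 p [ 0.4382 -0.427   0.2177] unit xy -0.2102 -0.3985 rpy [ 1.7999e+02  1.0000e-02 -1.7077e+02] F [ 0.35  0.71 -0.92] Fx 0.46 open 0.0004
```

View pics/s7.png

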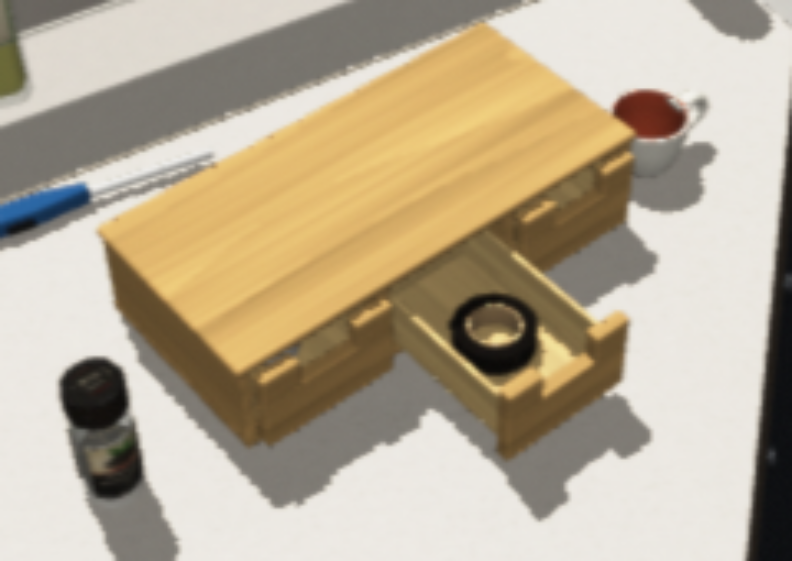

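View pics/t7.png

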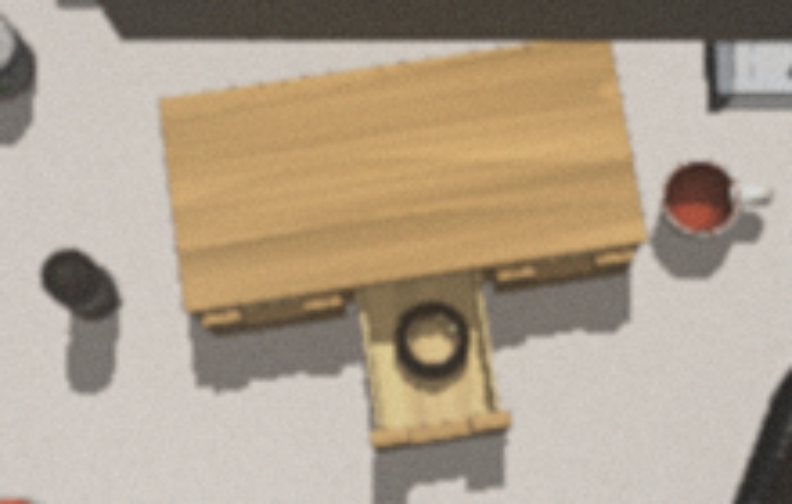

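Both outer drawers are flush and shut. The middle front (374–508, 445–425), tape, mug (700,197) and jar (72,280) are where they started. The arm is clear of everything, so I'm handing in.

```bash
python3 -c "
from plant import ctrl
print(ctrl.close_job())"
```

```text
the job is handed in; nothing more can be done
None
```

I pushed the right drawer (battery) and then the left drawer (candle) shut with closed fingertips, and handed the job in at about 16.5 s.

- **Shut fully:** each drawer stopped moving against its stop. Force rose to about 7 N on the right and 9 N on the left, against about 2 N while sliding. The two fingertip stopping positions agreed within 1 mm.
- **Left alone:** the last top and scene pictures show both outer fronts flush with the unit. The tape drawer, tape, mug and jar are at the same pixels as at the start.
- **Arm:** it ended clear of everything, about 0.2 m above the worktop.

One check disagreed. My first estimate of the wrist's height, triangulated from two pictures, came out wrong because I had matched two different parts of the arm. A second check against the tool axis put the wrist about 0.5 m up, well above the jar, before I pushed the left drawer.

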